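# Refit the radio's knob and hold it pressed in

### The job

Pull the drawer of the small chest all the way out to its stop and leave it open, then take out the loose radio knob lying in it. Turn the knob so that its D-shaped bore matches the flat of the radio's shaft, push it fully home, and keep hold of it, pressing it down so that knob and shaft stay pushed in against the shaft's spring: finish still gripping and pressing, without letting go. Do not disturb the dish, the tin or the two dice.

Things in the scene. Friction and masses are not known exactly. Their poses are not given: they have to be found in the camera images.
- chest: Dark steel drawer chest, fixed, 220 mm deep (x), 220 wide (y), 85 high; origin under its centre, its wooden drawer front faces its own -x (the robot). The drawer's floor is 22 mm above the bench, its side walls reach to 63 mm and its front panel (15 mm thick) to about 74 mm; inside it is 175 mm long and about 180 mm wide.
- chest_drawer0_handle (a point): Middle of the drawer's handle: a round steel bar 11 mm thick, about 110 mm long along this point's y. It stands 35 mm out from the drawer front (bar centre to face), 47 mm above the bench, 38 mm below the chest's top. The drawer slides out along this point's -x; x and y follow the chest's yaw.
- chest_drawer0 (a joint): How far the drawer is out, m: 0 shut, 0.150 at its stop. It slides with light friction (about 1 N) and stays where it is left. It starts shut or up to 10 mm open.
- knob_center (a point): Centre of the loose black plastic knob: on its axis, 21 mm above its underside; z up. It stands bore down on the drawer's floor, hidden until the drawer is out (then about 50 to 100 mm in front of the chest). Round body 44 mm in diameter, 22 mm high; on it a grip ridge 12 mm thick, 20 mm tall, along this point's x: parallel sides from x = -20 to +13 mm, then a tapering nose to x = +27 mm.
- knob: The same knob, 42 mm high in all, about 60 g; origin on its axis at the underside, axes as knob_center. In the underside is a D-shaped bore: 14 mm in diameter, its flat 4 mm from the axis on the nose side (+x), 18 mm deep. The fit is loose by 1 mm all round and about 0.2 rad.
- shaft_seat (a point): Foot of the radio's D-shaft, on its axis, at the top of a black collar (24 mm across, 5 mm from axis to its own flat on the same side) on which the knob's underside rests when home (knob_center then 21 mm above this point). z up. The shaft's flat faces this point's +x, so the knob's nose must point along +x. The point moves down with the shaft when pressed.
- shaft_tip (a point): Top of the shaft, 16 mm above shaft_seat, same axes. Steel, 12 mm in diameter, one flat 3 mm from the axis, the top 3 mm tapered. It can be turned about z, stiffly (0.02 N m), within limits; it starts at any angle in them.
- press (a joint): How far the shaft is pushed down into the radio, m: 0 at rest, 0.006 at its stop. A spring holds it up: it starts to move at about 4 N and takes about 10 N at the stop; let go, it springs back.
- radio: Tabletop radio, a dark wooden box 120 mm (x) by 200 mm (y), top 100 mm above the bench, fixed. Origin under its centre. The shaft stands on its top 45 mm towards the radio's -y; the collar's top is 8 mm above the radio's top at rest.
- dish: White ceramic incense dish, 90 mm across, 22 mm high, on the bench to the right of the chest; origin at its foot. To be left alone.
- tin: Round metal bottle cap tin with a lid, 70 mm across, 44 mm high, on the bench beyond the radio; origin at its foot. To be left alone.
- die_a: White die, 20 mm, on the chest's top (85 mm above the bench); origin under its centre. To be left alone.
- die_b: The other white die, likewise on the chest's top. To be left alone.
There are look-alikes about, which are no part of the job. Several things have the shape of the radio; the one meant has the colours described above.

How it is judged:
By the outcome, as a careful person would: the job done as asked, in the order asked, and still so for the second after the job is handed in, while the arm keeps its last pose, push and grip.
It also fails if it takes over 50 s, if anything falls off the work surface, if the arm or the gripper's body presses on something with over 40 N, if the wrist force passes 120 N, or if a joint passes its speed limit or range.

### The arm

A 7-joint arm with a two-finger parallel gripper is mounted at the origin on the work surface. World frame = base frame: x ahead of the robot, y to its left, z up, the work surface at z = 0. Lengths are in m, angles in rad, forces in N, time in s.
With the tool pointing down it reaches from about 0.425 to 0.875 m from the base axis. Payload 4.7 kg.
Tool frame: the origin (TCP) lies midway between the tips of the shut fingers; the grasp point (between the pads) lies env.grip_point_offset behind it (env.grip_point_offset is the distance from the TCP to the grasp point, in m); z points along the fingers, y is the line along which they close (so a half turn about z gives the same grasp; the last joint's range is limited). The gripper opens to 85 mm and grips with 20 to 120 N. Pads are 22 mm wide; open, the fingers measure 114 mm over their backs; the gripper's body (76 mm by 85 mm) begins 54 mm behind the grasp point. The pads swing forward as they close: fully open they stand 13 mm farther back than shut.
Start: joints at [1.131, 0.321, -0.07, 1.45, 0.023, 1.371, -0.057], TCP at [0.285, -0.584, 0.231] pointing down, gripper open.
Joint ranges: [-2.86, 2.86], [-0.3, 2.09], [-1.38, 1.24], [0.06, 2.45], [-1.56, 4.7], [0.09, 2.05], [-2.69, 2.69]. Speed limits (rad/s): [2.57, 2.57, 3.14, 3.14, 3.14, 3.14, 3.14].

### API

Orientations are given as a 3x3 rotation matrix whose columns are the frame's x, y, z axes.
In Python, from station import env, snapshot, get_calibration, ticket gives the robot as it stands. The module is installed in compiled form; this text tells all that it offers.
- The arm moves only by the shell command python3 -m handwheel 'ROWS'. ROWS is JSON, one flat list of numbers, 5 for each row, row after row: the opening, from 0 (shut) to 1 (fully open), then the shift along the tool's x, y, z in mm, then the turn about the tool's z in rad. In form: [hand, dx, dy, dz, turn, hand, dx, dy, dz, turn, ...]. A call has 1 to 12 rows; each row shifts and turns the commanded pose from where the row before left it, along the tool's axes as they then stand; what a row does not reach is not made up. A row lasts 1/12 s, in which the tool goes at most 41.7 mm and 7.16 degrees, less where a joint would pass 70% of its speed; a pose out of reach is approached as far as the arm can. A call with a gripper value outside its range is refused whole. The fingers move at their own pace and stop on an object; the grip force is fixed at half the most. Time passes only in rows, so rows that do not move let the fingers close. It gives the time, the measured TCP pose, the force, the opening and the grip force at its end, in the units of the state.
- env.observe(): the state, without advancing time (a new reading comes with each control period).
- snapshot(name): name is "scene" or "side" or "wrist"; returns (picture, depth): 420x560x3 uint8, red, green, blue; 420x560 float32, m along the optical axis (not along the pixel's ray), 0 where there is no reading.
- get_calibration(name): a dict with "fx", "fy", "cx", "cy" (pixels), "R" (3x3) and "t" (3): a world point X has camera coordinates R X + t; the wrist camera has in their place "T_tool_cam" (4x4, takes a point from camera to tool coordinates, whose origin is the TCP and whose axes are the flange's). Camera axes: x right, y down, z forward; pixel columns grow to the right and rows downward; lengths in m; the calibration is good to about 2 mm. A picture is of the moment at which its call begins: read the wrist's pose just before it. get_calibration takes no time and is no camera call.
- ticket.close_job(): hands the job in; it is judged then, once.
The state is a dict: "t": time; "qpos": joint angles; "qd": joint speeds; "joint_torque": joint torques, N m; "tcp_pos": TCP position; "orientation": TCP orientation; "wrist_force": force on the tool from outside, world axes, zero at the start; "torque": the same for the moment, N m; "grip_width": opening from 0.0 (shut) to 1.0 (fully open); "gripper_force": force on a finger pad.
Only numpy, scipy, OpenCV 4.12 (cv2) and the standard library are available. Lean on these libraries where they do the work, as an engineer would, in place of code of your own. Each camera call takes 0.05 s, during which the arm holds its last target. There are 200 camera calls.

## Working session

There is one attempt and no reset: what is moved stays moved. The work goes in short steps, Python scripts to look and compute and a shell command to move; the robot and the scene stay as the last step left them, time stands still between calls to the robot, and variables do not carry over. Pictures are saved under pics/ and viewed, at most 10 in all, crops included, and the job is handed in when it is done.

```bash
mkdir -p pics; cat > h.py <<'E'
import numpy as np, cv2
from station import env, snapshot, get_calibration, ticket
def cloud(name):
    o=env.observe(); c=get_calibration(name); im,d=snapshot(name)
    v,u=np.mgrid[0:420,0:560]
    P=np.stack([(u-c['cx'])/c['fx']*d,(v-c['cy'])/c['fy']*d,d],-1)
    if 'R' in c: W=(P-c['t'])@np.array(c['R'])
    else:
        T=np.array(c['T_tool_cam']); W=(P@T[:3,:3].T+T[:3,3])@np.array(o['orientation']).T+o['tcp_pos']
    W[d==0]=np.nan
    return im,W
def save(im,n): cv2.imwrite('pics/'+n+'.png',im[:,:,::-1])
E
python3 - <<'E'
from h import *
o=env.observe(); print(o['t'],o['tcp_pos'],np.round(o['orientation'],3),env.grip_point_offset,o['grip_width'])
for n in('scene','side'):
    im,W=cloud(n); save(im,n); np.savez(n,im=im,W=W)
a=cv2.imread('pics/scene.png');b=cv2.imread('pics/side.png')
E
```

```text
0.0 [ 0.28467498 -0.58376359  0.23021023] [[ 0.899  0.438 -0.001]
 [ 0.438 -0.899  0.002]
 [-0.    -0.002 -1.   ]] 0.0187 0.9964280064124348
```

View pics/scene.png

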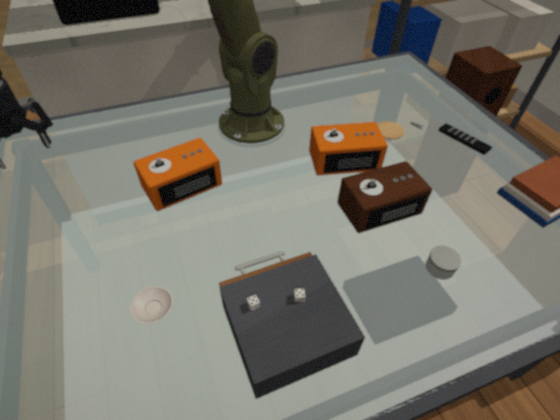

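View pics/side.png

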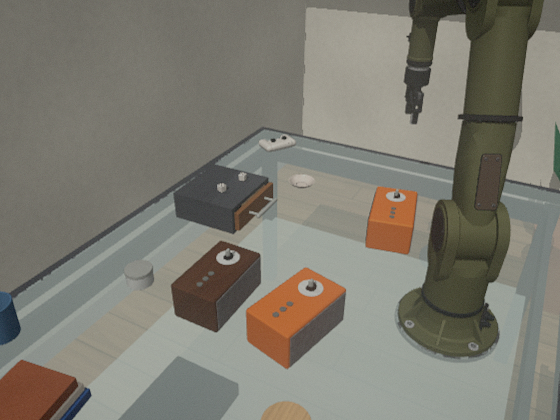

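Scene: the dark chest is at about (290,320) with its handle bar at (260,262) and the dice on top. The brown radio is at (385,195) with its shaft at (372,186). The orange radios are the look-alikes. In the side view the brown radio is at (218,285) with its shaft at (229,255), and the handle is at (262,208).

```bash
python3 - <<'E'
from h import *
for n,bc,br in(('scene',(215,250,365,400),(335,160,435,230)),('side',(170,160,280,235),(165,235,270,330))):
    f=np.load(n+'.npz');W=f['W']
    def sub(b): return W[b[1]:b[3],b[0]:b[2]].reshape(-1,3)
    def rect(P,lab):
        r=cv2.minAreaRect((P[:,:2]*1000).astype(np.float32)); print(n,lab,len(P),np.round(r[0],1),np.round(r[1],1),round(r[2],2),'z',np.round(np.median(P[:,2]),4))
    P=sub(bc); rect(P[abs(P[:,2]-.085)<.004],'chest')
    h=P[abs(P[:,2]-.0525)<.004]
    P2=sub(br); t=P2[abs(P2[:,2]-.1)<.004]; rect(t,'radio')
    s=P2[P2[:,2]>.113]; print('shaft',len(s),np.round(np.median(s,0),4),s[:,2].max())
    s=P2[P2[:,2]>.12];print('tip',len(s),np.round(np.median(s,0),4))
f=np.load('scene.npz');W=f['W']
P=W[248:275,230:290].reshape(-1,3); P=P[(P[:,2]>.035)&(P[:,2]<.06)]
r=cv2.minAreaRect((P[:,:2]*1000).astype(np.float32));print('handle',len(P),r, np.median(P,0))
for (u,v) in((236,267),(247,264),(260,261),(272,257),(283,254)): print(np.round(W[v-2:v+3,u].tolist(),3).tolist())
# shaft crop
for n,(u,v) in(('scene',(372,186)),('side',(229,255))):
    im=np.load(n+'.npz')['im'];save(cv2.resize(im[v-25:v+25,u-35:u+35],None,fx=8,fy=8,interpolation=2),n+'_c')
a=cv2.imread('pics/scene_c.png');b=cv2.imread('pics/side_c.png');cv2.imwrite('pics/c.png',cv2.resize(np.vstack([a,b]),(420,600)))
E
```

```text
scene chest 10794 [ 733.6 -165.9] [207.1 221.1] 1.52 z 0.0841
scene radio 2369 [502.7 195.6] [198.1 120.3] 89.98 z 0.0987
shaft 21 [0.5025 0.1492 0.1196] 0.12528141377529695
tip 9 [0.5014 0.1492 0.1222]
side chest 2135 [ 731.4 -164.8] [209.9 225.3] 1.59 z 0.0836
side radio 2978 [429.3 198.7] [201.3 257.4] 89.51 z 0.0989
shaft 24 [0.4966 0.1555 0.1194] 0.12439609092996787
tip 10 [0.4977 0.1555 0.1218]
handle 292 ((585.3363037109375, -170.60060119628906), (26.159841537475586, 118.28165435791016), 1.465521216392517) [ 0.58041495 -0.17203971  0.04974523]
[[0.54, -0.218, 0.001], [0.576, -0.226, 0.051], [0.58, -0.227, 0.053], [0.582, -0.227, 0.052], [0.582, -0.228, 0.048]]
[[0.573, -0.199, 0.049], [0.577, -0.2, 0.05], [0.58, -0.201, 0.051], [0.582, -0.202, 0.05], [0.582, -0.202, 0.047]]
[[0.576, -0.169, 0.049], [0.58, -0.17, 0.051], [0.58, -0.171, 0.048], [0.582, -0.171, 0.046], [0.552, -0.162, -0.003]]
[[0.575, -0.139, 0.048], [0.579, -0.141, 0.051], [0.58, -0.141, 0.048], [0.581, -0.142, 0.046], [0.554, -0.132, 0.001]]
[[0.578, -0.114, 0.052], [0.579, -0.114, 0.05], [0.581, -0.115, 0.048], [0.552, -0.102, -0.0], [0.554, -0.103, -0.002]]
```

View pics/c.png

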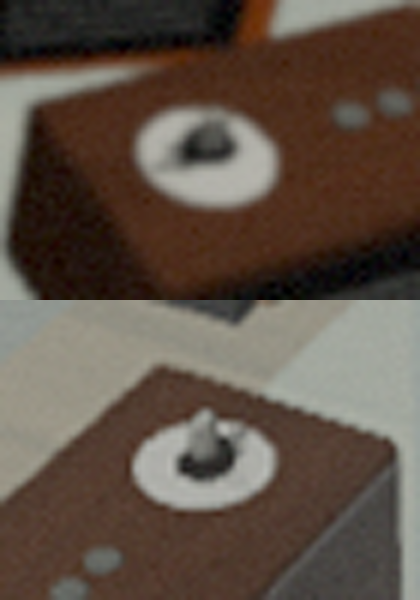

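The radio is axis-aligned at about (0.503, 0.196), with its shaft near (0.502, 0.151). The chest yaw is +1.5° and the handle is near (0.580, -0.171). Close up, the shaft is grey on a white dial with a black collar, and its angle will have to come from the wrist camera. Next I turn the tool and move over the handle.

```bash
python3 -m handwheel '[0.33,0,0,0,-0.115,0.33,0,0,0,-0.115,0.33,0,0,0,-0.115,0.33,0,0,0,-0.115,0.33,0,0,0,-0.115,0.33,0,0,0,-0.115,0.33,0,0,0,-0.115,0.33,0,0,0,-0.115,0.33,0,0,0,-0.115,0.33,0,0,0,-0.11]'; python3 -m handwheel '[0.33,31,23,0,0,0.33,31,23,0,0,0.33,31,23,0,0,0.33,31,23,0,0,0.33,31,23,0,0,0.33,31,23,0,0,0.33,31,23,0,0,0.33,31,23,0,0,0.33,31,23,0,0,0.33,31,23,0,0,0.33,31,23,0,0,0.33,31,23,0,0]'; python3 -m handwheel '[0.33,32,25,20,0,0.33,0,0,30,0,0.33,0,0,30,0,0.33,0,0,0,0,0.33,0,0,0,0]'
python3 - <<'E'
from h import *
o=env.observe();print(o['qpos'],np.round(o['orientation'],3))
im,W=cloud('wrist');save(im,'w1')
P=W.reshape(-1,3);P=P[(P[:,2]>.042)&(P[:,2]<.058)&(abs(P[:,0]-.58)<.025)&(abs(P[:,1]+.17)<.07)]
print(len(P),np.median(P,0),P.min(0),P.max(0))
E
```

```text
t: 0.93
tcp_pos: [0.2848, -0.5839, 0.2307]
orientation: [[-0.034, 0.999, -0.001], [0.999, 0.034, 0.001], [0.001, -0.0, -1.0]]
wrist_force: [0.1, 0.3, -0.2]
grip_width: 0.332
gripper_force: 0.0
t: 1.93
tcp_pos: [0.5509, -0.203, 0.2311]
orientation: [[-0.028, 1.0, -0.0], [1.0, 0.028, -0.0], [-0.0, -0.0, -1.0]]
wrist_force: [0.6, -0.3, -0.3]
grip_width: 0.327
gripper_force: 0.0
t: 2.35
tcp_pos: [0.571, -0.1745, 0.1513]
orientation: [[-0.028, 1.0, -0.004], [1.0, 0.028, 0.001], [0.001, -0.004, -1.0]]
wrist_force: [0.2, -0.1, -0.2]
grip_width: 0.331
gripper_force: 0.0
[ 0.68907083  0.30700244 -0.52088679  1.67079895  0.16080011  1.21126415
  0.15867708] [[-0.028  1.    -0.004]
 [ 1.     0.028  0.001]
 [ 0.001 -0.004 -1.   ]]
2359 [ 0.57527485 -0.15709357  0.05276802] [ 0.56740071 -0.22895656  0.04822149] [ 0.604968   -0.10960329  0.05651091]
```

View pics/w1.png

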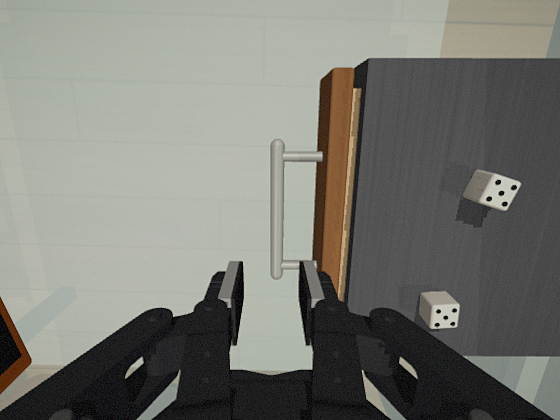

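The wrist view shows the bar at column 278, rows 140–278, midway between the fingers, with enough gap to the drawer front. I'll descend and grip it.

```bash
python3 -m handwheel '[0.33,3,5,30,0,0.33,0,0,35,0,0.33,0,0,30,0,0.33,0,0,25,0,0.33,0,0,0,0,0,0,0,0,0,0,0,0,0,0,0,0,0,0,0,0,0,0,0,0]'
```

```text
t: 3.15
tcp_pos: [0.5788, -0.1726, 0.035]
orientation: [[-0.027, 1.0, 0.003], [1.0, 0.027, -0.002], [-0.002, 0.003, -1.0]]
wrist_force: [-1.1, -1.2, 4.8]
grip_width: 0.103
gripper_force: 58.9
```

```bash
python3 -m handwheel '[0,0,-10,0,0,0,0,-20,0,0,0,0,-20,0,0,0,0,-20,0,0,0,0,-20,0,0,0,0,-20,0,0,0,0,-15,0,0,0,0,-10,0,0,0,0,-3,0,0,0,0,0,0,0]'; python3 -m handwheel '[0,0,-4,0,0,0,0,-4,0,0,0,0,-3,0,0,0,0,0,0,0]'
```

```text
t: 3.98
tcp_pos: [0.4398, -0.1763, 0.0349]
orientation: [[-0.027, 1.0, 0.003], [1.0, 0.027, -0.003], [-0.003, 0.002, -1.0]]
wrist_force: [-0.6, -1.4, 10.9]
grip_width: 0.101
gripper_force: 60.9
t: 4.32
tcp_pos: [0.4305, -0.1765, 0.0349]
orientation: [[-0.028, 1.0, 0.005], [1.0, 0.028, -0.003], [-0.003, 0.005, -1.0]]
wrist_force: [1.8, -0.8, 7.4]
grip_width: 0.101
gripper_force: 60.6
```

```bash
python3 -m handwheel '[0,0,-3,0,0,0,0,-3,0,0,0,0,0,0,0]'; python3 -m handwheel '[0,0,-2,0,0,0,0,-2,0,0,0,0,0,0,0]'
```

```text
t: 4.57
tcp_pos: [0.4305, -0.1765, 0.0351]
orientation: [[-0.029, 0.999, 0.018], [1.0, 0.029, -0.004], [-0.004, 0.018, -1.0]]
wrist_force: [18.1, -2.6, -11.1]
grip_width: 0.1
gripper_force: 58.9
t: 4.82
tcp_pos: [0.4304, -0.1765, 0.0352]
orientation: [[-0.029, 0.999, 0.027], [1.0, 0.03, -0.004], [-0.005, 0.027, -1.0]]
wrist_force: [29.8, -4.0, -25.8]
grip_width: 0.101
gripper_force: 58.3
```

The drawer is at its stop: x no longer moves and the force builds. I'll relax, release, rise and look.

```bash
python3 -m handwheel '[0,0,4,0,0,0,0,4,0,0,0.3,0,0,0,0,0.3,0,0,0,0,0.3,0,0,0,0,0.3,0,0,-30,0,0.3,0,0,-40,0,0.3,0,0,-40,0,0.6,0,0,-40,0,0.8,0,15,-40,0,0.8,0,20,0,0,0.8,0,0,0,0]'
python3 - <<'E'
from h import *
im,W=cloud('wrist');save(im,'w2');np.savez('w2',im=im,W=W);o=env.observe();print(np.round(o['orientation'],3))
P=W.reshape(-1,3);m=(P[:,0]>.47)&(P[:,0]<.62)&(abs(P[:,1]+.17)<.08)
k=P[m&(P[:,2]>.055)&(P[:,2]<.072)];print(len(k),np.median(k,0),k.min(0),k.max(0))
im,W=cloud('scene');np.savez('scene2',im=im,W=W)
P=W.reshape(-1,3);P=P[(abs(P[:,2]-.047)<.01)&(P[:,0]<.45)&(abs(P[:,0]-.43)<.02)&(abs(P[:,1]+.17)<.05)];print(len(P),np.median(P,0))
E
```

```text
t: 5.82
tcp_pos: [0.4643, -0.1744, 0.2245]
orientation: [[-0.029, 1.0, 0.006], [1.0, 0.029, -0.002], [-0.002, 0.006, -1.0]]
wrist_force: [-0.3, 1.0, -0.1]
grip_width: 0.798
gripper_force: 0.0
[[-0.029  1.     0.001]
 [ 1.     0.029  0.   ]
 [ 0.     0.001 -1.   ]]
1488 [ 0.48418645 -0.15299913  0.06485182] [ 0.47679677 -0.24961875  0.05501468] [ 0.55971607 -0.09004766  0.07194919]
179 [ 0.43538261 -0.16994374  0.04946438]
```

View pics/w2.png

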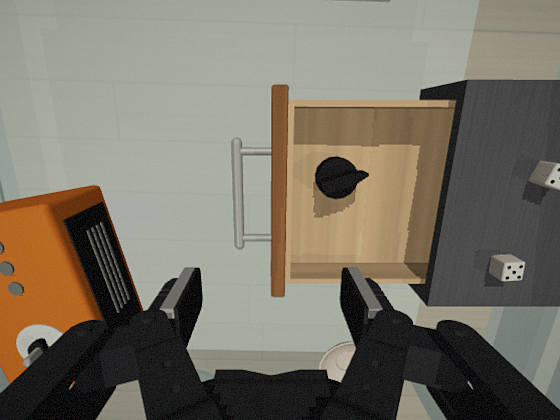

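The open drawer shows the knob with its body at about (336,177) and its nose at (368,175), pointing roughly towards the chest. I'll measure that exactly.

```bash
python3 - <<'E'
from h import *
f=np.load('w2.npz');W=f['W'];im=f['im']
P=W[145:210,305:385];g=im[145:210,305:385].mean(-1)
for lo,hi in((.054,.072),(.059,.07),(.038,.05)):
    k=P[(P[...,2]>lo)&(P[...,2]<hi)]
    xy=k[:,:2]; r=cv2.minAreaRect((xy*1000).astype(np.float32)); 
    c=xy.mean(0);u,s,v=np.linalg.svd(xy-c,full_matrices=False);p=(xy-c)@v.T
    print(lo,len(k),r,'mean',c,'dir',v[0],p[:,0].min(),p[:,0].max(),'z',np.median(k[:,2]))
dk=P[(g<60)];print(np.nanpercentile(dk[:,2],[1,50,99]))
# ridge profile: width vs x
k=P[(P[...,2]>.054)&(P[...,2]<.072)]
for x in np.arange(.5,.57,.006):
    q=k[abs(k[:,0]-x)<.003]; 
    if len(q):print(round(x,3),len(q),q[:,1].min().round(4),q[:,1].max().round(4))
save(cv2.resize(im[145:210,300:390],None,fx=7,fy=7,interpolation=2),'k')
E
```

```text
0.054 624 ((537.1578979492188, -151.83453369140625), (47.106651306152344, 12.441568374633789), 19.26055145263672) mean [ 0.53438227 -0.15191695] dir [-0.94574868 -0.32489911] -0.026197716752554435 0.020926582020700787 z 0.06539302442935846
0.059 577 ((537.168701171875, -151.8307342529297), (47.08366394042969, 12.441568374633789), 19.26055145263672) mean [ 0.53486593 -0.15208522] dir [-0.94458905 -0.32825528] -0.025798204236308825 0.021289695421541657 z 0.0654711509168941
0.038 790 ((533.5816040039062, -152.9210205078125), (43.10238265991211, 42.85689926147461), 72.87077331542969) mean [ 0.53173124 -0.14957839] dir [ 0.33442127 -0.94242369] -0.0177349564825007 0.02557033681779834 z 0.04555424660373006
[0.03041108 0.04656953 0.06692491]
0.512 20 -0.1593 -0.1533
0.518 91 -0.1652 -0.1514
0.524 92 -0.163 -0.1492
0.53 92 -0.1619 -0.1472
0.536 92 -0.1597 -0.1451
0.542 94 -0.1572 -0.143
0.548 77 -0.1551 -0.1429
0.554 51 -0.152 -0.1427
0.56 15 -0.1467 -0.1428
```

View pics/k.png

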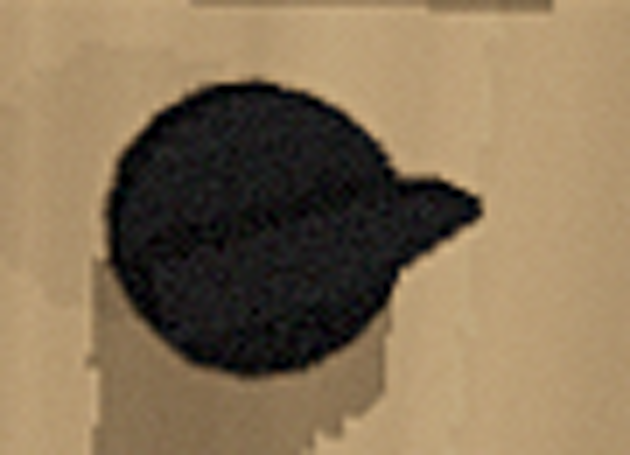

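Knob axis is (0.534, -0.153) with its nose at yaw 19.3°. Before choosing which half-turn to grip with, I'll look at the shaft's flat using the wrist camera.

```bash
python3 -m handwheel '[0.5,39,6,0,0,0.5,39,6,0,0,0.5,39,6,0,0,0.5,39,6,0,0,0.5,39,6,0,0,0.5,39,6,0,0,0.5,30,6,0,0,0.5,0,0,0,0,0.5,0,0,0,0]'
python3 - <<'E'
from h import *
f=np.load('w2.npz');P=f['W'][150:235,225:250].reshape(-1,3);P=P[(P[:,2]>.04)];print('handle w2',np.median(P,0))
o=env.observe();print(o['qpos'],np.round(o['orientation'],3))
im,W=cloud('wrist');np.savez('w3',im=im,W=W)
P=W.reshape(-1,3)
m=(np.hypot(W[...,0]-.503,W[...,1]-.151)<.04)&(W[...,2]>.09)&(W[...,2]<.135)
t=W[m&(W[...,2]>.117)];print(len(t),t.mean(0),np.median(t,0),np.ptp(t,0));ys,xs=np.where(m&(W[...,2]>.117));u,v=int(xs.mean()),int(ys.mean());print(u,v)
print(cv2.minAreaRect((t[:,:2]*1e3).astype(np.float32)))
a=cv2.resize(im[max(v-45,0):v+45,u-60:u+60],None,fx=6,fy=6,interpolation=2);save(a,'s')
E
```

```text
t: 6.67
tcp_pos: [0.4939, 0.0918, 0.2205]
orientation: [[-0.032, 0.999, -0.003], [0.999, 0.032, -0.001], [-0.0, -0.003, -1.0]]
wrist_force: [0.6, -1.4, -0.2]
grip_width: 0.5
gripper_force: 0.0
handle w2 [ 0.43003725 -0.16497292  0.05310209]
[ 0.561123    0.05887052 -0.81701389  1.79827448  0.04414134  1.30665675
 -0.23428693] [[-0.032  0.999 -0.003]
 [ 0.999  0.032 -0.001]
 [-0.    -0.003 -1.   ]]
160 [0.49720151 0.1529472  0.12463611] [0.49729698 0.1530288  0.12497089] [0.00915126 0.01124353 0.00994064]
279 144
((496.8641052246094, 152.8328399658203), (11.489960670471191, 8.865992546081543), 82.15582275390625)
```

View pics/s.png

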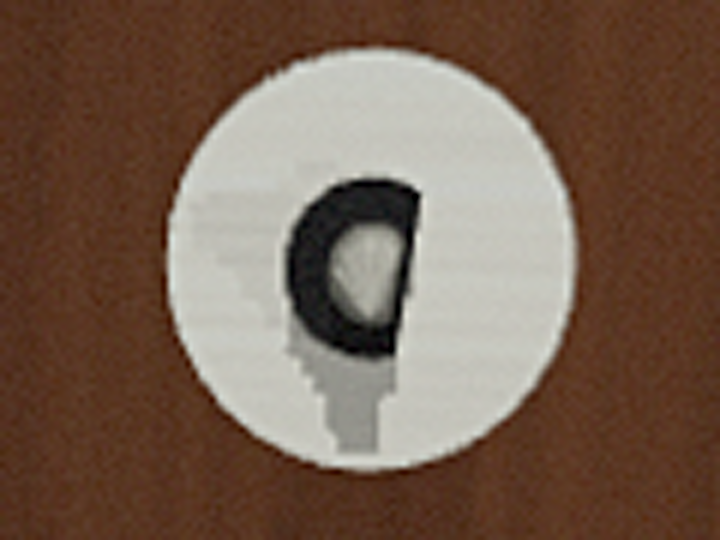

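The collar's flat faces image-right, from (420,190) to (397,355) in the crop. That puts the shaft yaw at about -7° and its axis near (0.496, 0.153). I'll refine that with a circle fit and go to the knob.

```bash
python3 - <<'E'
from h import *
f=np.load('w3.npz');W=f['W'];im=f['im'];g=im.mean(-1)
R=np.hypot(W[...,0]-.496,W[...,1]-.153)
w=(R<.035)&(g>120)&(W[...,2]<.105)&(W[...,2]>.09);
c,r=cv2.minEnclosingCircle((W[w][:,:2]*1e3).astype(np.float32));print('dial',c,r,np.median(W[w][:,2]))
m=((R<.02)&(g<60)&(abs(W[...,2]-.108)<.005));p=(W[m][:,:2]*1e3).astype(np.float32)
print('collar',cv2.minEnclosingCircle(p),cv2.minAreaRect(p),np.median(W[m][:,2]))
E
python3 -m handwheel '[0.45,-35,5,0,0,0.45,-35,5,0,0,0.45,-35,5,0,0,0.45,-35,5,0,0,0.45,-35,4,0,0,0.45,-35,4,0,0,0.45,-36,4,0,0]'; python3 -m handwheel '[0.45,0,0,0,0.115,0.45,0,0,0,0.115,0.45,0,0,0,0.115,0.45,0,0,0,0.115,0.45,0,0,0,0.115,0.45,0,0,0,0.115,0.45,0,0,0,0.115,0.45,0,0,0,0.115,0.45,0,0,0,0.115,0.45,0,0,0,0.115,0.45,0,0,0,0.115,0.45,0,0,0,0]'
```

```text
dial (498.57489013671875, 152.51876831054688) 28.444795608520508 0.1027526460115315
collar ((498.3434753417969, 152.63482666015625), 11.618252754211426) ((495.30511474609375, 152.95303344726562), (22.864824295043945, 15.916054725646973), 84.27998352050781) 0.10958021740475868
t: 7.3
tcp_pos: [0.5326, -0.1586, 0.221]
orientation: [[-0.024, 1.0, -0.002], [1.0, 0.024, -0.001], [-0.001, -0.002, -1.0]]
wrist_force: [1.3, -0.2, 0.6]
grip_width: 0.456
gripper_force: 0.0
t: 8.3
tcp_pos: [0.5328, -0.1569, 0.221]
orientation: [[0.947, 0.322, -0.002], [0.322, -0.947, -0.0], [-0.002, -0.0, -1.0]]
wrist_force: [0.0, 0.6, -0.3]
grip_width: 0.449
gripper_force: 0.0
```

The shaft axis is (0.4984, 0.1527), and dial, collar and shaft agree. Yaw is about -6.5°. I'll descend on the knob.

```bash
python3 -m handwheel '[0.45,2,-3,35,-0.008,0.45,0,0,40,0,0.45,0,0,40,0,0.45,0,0,35,0,0.45,0,0,15,0,0.45,0,0,8,0,0.45,0,0,0,0]'
python3 - <<'E'
from h import *
im,W=cloud('wrist');m=im[:,:,:].mean(-1)
o=env.observe();print(o['tcp_pos'],o['qpos'])
P=W.reshape(-1,3);k=P[(P[:,2]>.058)&(P[:,2]<.070)&(np.hypot(P[:,0]-.534,P[:,1]+.153)<.03)]
print(len(k),k.mean(0) if len(k) else '', cv2.minAreaRect((k[:,:2]*1e3).astype(np.float32)) if len(k) else '')
E
```

```text
t: 8.88
tcp_pos: [0.5332, -0.152, 0.0467]
orientation: [[0.942, 0.336, -0.004], [0.336, -0.942, 0.001], [-0.004, -0.002, -1.0]]
wrist_force: [-0.8, -0.0, 0.5]
grip_width: 0.455
gripper_force: 0.0
[ 0.53478593 -0.15199767  0.0485899 ] [ 0.65637428  0.3290439  -0.49130523  1.86821952  0.18353352  0.9900737
 -1.14277361]
3061 [ 0.53806849 -0.15197395  0.06500318] ((535.0615234375, -149.02694702148438), (49.00245666503906, 45.94085693359375), 72.42826843261719)
```

```bash
python3 -m handwheel '[0,0,0,0,0,0,0,0,0,0,0,0,0,0,0,0,0,0,0,0,0,0,0,0,0]'
```

```text
t: 9.35
tcp_pos: [0.5369, -0.1519, 0.0507]
orientation: [[0.942, 0.335, 0.003], [0.335, -0.942, -0.002], [0.002, 0.003, -1.0]]
wrist_force: [-1.1, -1.0, 6.8]
grip_width: 0.117
gripper_force: 62.4
```

```bash
python3 -m handwheel '[0,0,0,-15,0,0,0,0,-30,0,0,0,0,-35,0,0,0,0,-35,0,0,0,0,-35,0,0,0,0,-10,0,0,0,0,0,0]'
python3 - <<'E'
from h import *
im,W=cloud('wrist');save(im,'w4');np.savez('w4',im=im,W=W)
o=env.observe();print(o['tcp_pos'],o['qpos'],np.round(o['orientation'],3))
T=(W-o['tcp_pos'])@np.array(o['orientation'])  # tool coords
P=T.reshape(-1,3);k=P[(np.hypot(P[:,0],P[:,1])<.045)&(P[:,2]>-.05)&(P[:,2]<.06)]
print(np.histogram(k[:,2],bins=11,range=(-.05,.06)))
E
```

```text
t: 9.93
tcp_pos: [0.5377, -0.1514, 0.2128]
orientation: [[0.942, 0.335, 0.007], [0.335, -0.942, -0.003], [0.005, 0.005, -1.0]]
wrist_force: [0.2, 0.1, -0.8]
grip_width: 0.119
gripper_force: 61.5
[ 0.5361484  -0.15117683  0.20999266] [ 0.69358038  0.16714972 -0.51701709  1.70246361  0.08648935  1.29189672
 -1.06991898] [[ 0.942  0.335  0.002]
 [ 0.335 -0.942 -0.001]
 [ 0.002  0.002 -1.   ]]
(array([1439,  703,  746, 2404,  190, 1477,  353,   76,    0,    0,    0]), array([-0.05, -0.04, -0.03, -0.02, -0.01,  0.  ,  0.01,  0.02,  0.03,
        0.04,  0.05,  0.06]))
```

View pics/w4.png

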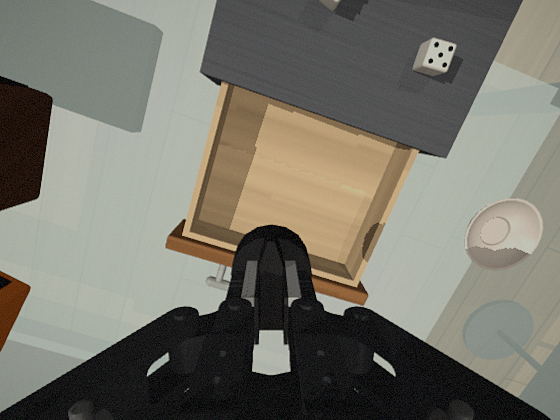

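The knob is held between the pads with its nose ahead (disc at columns 233–312, row ~228 at the front), and the drawer is empty and open. Next I measure the knob's offset in the tool frame.

```bash
python3 - <<'E'
from h import *
o=env.observe();f=np.load('w4.npz');W=f['W'];Rm=np.array(o['orientation']);T=(W-o['tcp_pos'])@Rm
from scipy.optimize import least_squares
g=f['im'].mean(-1)
sel=(T[...,2]>-.004)&(T[...,2]<.012)&(np.hypot(T[...,0],T[...,1])<.04)
P=T[sel];print(len(P),np.median(P[:,2]),P.min(0),P.max(0))
# outermost points by angle
a=np.arctan2(P[:,1],P[:,0]);r=np.hypot(P[:,0],P[:,1]);E=[]
for b in np.arange(-1.5,1.5,.1):
    q=(abs(a-b)<.05)
    if q.sum()>3:E.append(P[q][r[q].argmax()])
E=np.array(E);s=least_squares(lambda c:np.hypot(E[:,0]-c[0],E[:,1]-c[1])-.022,[0,0],loss='soft_l1',f_scale=.001);print(s.x,np.round(s.fun*1e3,1))
n=T[(T[...,2]<-.008)&(T[...,2]>-.022)&(abs(T[...,1])<.012)&(T[...,0]>.008)&(T[...,0]<.035)];print('ridge',len(n),n[:,0].max(),np.median(n[:,2]))
for x in np.arange(.01,.03,.004):
    q=n[abs(n[:,0]-x)<.002]; print(round(x,3),len(q),q[:,1].min() if len(q) else 0,q[:,1].max() if len(q) else 0)
# move in tool axes with tool yaw x to -6.5deg
print(o['tcp_pos'])
E
```

```text
1612 0.0025209595761419732 [-0.00201701 -0.02230395 -0.00398872] [0.02606166 0.02090756 0.01198215]
[-0.00104077 -0.00089474] [-0.4 -0.5 -0.2 -0.2 -0.5 -0.4 -0.   0.  -0.1 -0.4 -0.1 -0.2 -0.3  1.
  5.   5.1  3.1 -0.5  0.1 -0.1 -0.3 -0.3 -0.2 -0.  -0.2 -0.4 -0.3 -0.1
 -0.3 -0.6]
ridge 1107 0.02624736153114451 -0.01744599240363351
0.01 435 -0.011970893070998564 0.011960476952577093
0.014 273 -0.011667877002509883 0.01044866596777063
0.018 179 -0.005601409598418738 0.003585061045538616
0.022 132 -0.004439586996340545 0.002110848790345702
0.026 88 -0.0031352802672246173 0.0006577263126230083
[ 0.5361484  -0.15117683  0.20999266]
```

```bash
python3 -m handwheel '[0,0,0,0,0.114,0,0,0,0,0.114,0,0,0,0,0.114,0,0,0,0,0.114,0,-9,-37,0,0,0,-9,-37,0,0,0,-9,-37,0,0,0,-9,-37,0,0,0,-9,-37,0,0,0,-9,-37,0,0,0,-9,-37,0,0,0,-8,-38,0,0]'; python3 -m handwheel '[0,0,0,0,0,0,0,0,0,0]'; python3 - <<'E'
from h import *
X=[];
for i in range(1):
    o=env.observe();R=np.array(o['orientation']);d=np.array([.4993,.1517,o['tcp_pos'][2]])-o['tcp_pos'];print(o['tcp_pos'],R.T@d*1e3,np.degrees(np.arctan2(R[1,0],R[0,0])),o['qpos'])
c=get_calibration('wrist');print(np.round(c['T_tool_cam'],3).tolist())
E
```

```text
t: 10.98
tcp_pos: [0.4968, 0.153, 0.2064]
orientation: [[0.993, -0.114, -0.004], [-0.114, -0.993, -0.001], [-0.004, 0.002, -1.0]]
wrist_force: [1.1, -0.0, -0.8]
grip_width: 0.12
gripper_force: 61.5
t: 11.15
tcp_pos: [0.4967, 0.1546, 0.2067]
orientation: [[0.994, -0.108, -0.004], [-0.108, -0.994, 0.0], [-0.004, 0.0, -1.0]]
wrist_force: [0.4, -0.8, -0.2]
grip_width: 0.117
gripper_force: 61.5
[0.49670563 0.15458203 0.20665209] [ 2.88962273  2.58589508 -0.01028798] -6.18205570723378 [ 0.3367654   0.10999401 -0.72873258  1.78020593  0.07467937  1.28348532
 -2.0891046 ]
[[-0.001, -0.955, -0.298, 0.075], [1.0, -0.001, 0.0, -0.001], [-0.0, -0.298, 0.955, -0.144], [0.0, 0.0, 0.0, 1.0]]
```

```bash
python3 -m handwheel '[0,3,2,20,0,0,0,0,20,0,0,0,0,8,0,0,0,0,0,0,0,0,0,0,0]'; python3 - <<'E'
from h import *
Q=[]
for i in range(6):
    o=env.observe();Q.append(o['tcp_pos'])
    if i==0: s=cloud('side')
    elif i==1: c=cloud('scene')
    elif i<5: cloud('wrist') if i==2 else snapshot('wrist')
Q=np.array(Q);print(Q.round(4));m=Q.mean(0);R=np.array(o['orientation']);print(m,R.T@(np.array([.4993,.1517,m[2]])-m)*1e3)
a=cv2.resize(s[0][205:285,180:280],(600,480));b=cv2.resize(c[0][145:205,340:405],(0,0),fx=1,fy=1)
save(a,'s5')
E
```

```text
t: 11.57
tcp_pos: [0.5012, 0.1486, 0.1601]
orientation: [[0.993, -0.115, -0.002], [-0.115, -0.993, -0.0], [-0.002, 0.001, -1.0]]
wrist_force: [0.8, -0.9, 0.7]
grip_width: 0.123
gripper_force: 61.5
[[0.5012 0.1486 0.1601]
 [0.5018 0.1491 0.161 ]
 [0.5022 0.1494 0.1616]
 [0.5023 0.1496 0.1618]
 [0.5023 0.1497 0.1619]
 [0.5022 0.1498 0.1619]]
[0.50199179 0.14938522 0.16138039] [-2.93837556 -1.99244402 -0.00448562]
```

View pics/s5.png

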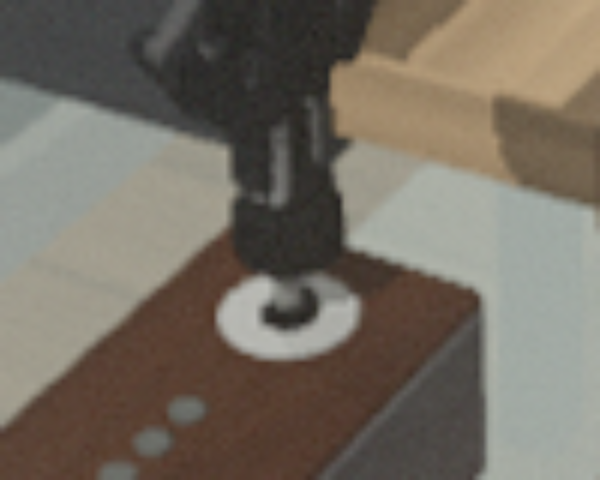

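In the side view the knob hangs directly over the shaft (columns ~287 and 288). The readings settle slowly, so I check again in a single static wrist image, fitting the knob disc and the dial circle in the tool frame.

```bash
cat > rel.py <<'E'
from h import *
from scipy.optimize import least_squares
def fitc(E,r):
    s=least_squares(lambda c:np.hypot(E[:,0]-c[0],E[:,1]-c[1])-r,[0,0],loss='soft_l1',f_scale=.0005);return s.x*1e3,np.round(np.median(abs(s.fun))*1e3,2)
im,W=cloud('wrist');o=env.observe();R=np.array(o['orientation']);p=np.array(o['tcp_pos']);T=(W-p)@R;g=im.mean(-1);save(im,'rel')
print(p,np.degrees(np.arctan2(R[1,0],R[0,0])),R[:,2],'settled cmd err(mm)',R.T@(np.array([.4993,.1517,p[2]])-p)*1e3)
def outer(P,bs,r0=(0,0)):
    a=np.arctan2(P[:,1],P[:,0]);r=np.hypot(P[:,0],P[:,1]);return np.array([P[q][r[q].argmax()] for b in bs for q in [abs(a-b)<.05] if q.sum()>3])
K=T[(T[...,2]>-.004)&(T[...,2]<.012)&(np.hypot(T[...,0],T[...,1])<.04)];print('knob',fitc(outer(K,np.r_[np.arange(-1.5,-.3,.1),np.arange(.3,1.5,.1)]),.022))
D=T[(abs(W[...,2]-.101)<.006)&(g>110)&(np.hypot(T[...,0],T[...,1])<.045)&(im.max(-1).astype(int)-im.min(-1)<50)]
print(len(D),D.min(0),D.max(0));print('dial',fitc(outer(D,np.arange(-1.4,1.4,.1)),.0284))
E
python3 rel.py
```

```text
[0.50210512 0.1497724  0.16172416] -6.5471076698012425 [ 1.51178084e-03 -3.33086443e-05 -9.99998857e-01] settled cmd err(mm) [-3.00661069 -1.59519219 -0.00430494]
knob (array([-3.30172659, -1.20117389]), np.float64(0.17))
1986 [-0.01513717 -0.03084076  0.05679567] [0.02388239 0.0252263  0.06239281]
dial (array([-4.40765006, -2.64161897]), np.float64(0.16))
```

Knob to shaft correction is (-1.1, -1.4) mm in the tool frame. I'll apply it and start insertion.

```bash
python3 -m handwheel '[0,-1,-1.5,0,0,0,0,0,5,0,0,0,0,5,0,0,0,0,2,0,0,0,0,0,0,0,0,0,0,0,0,0,0,0]'; python3 -m handwheel '[0,0,0,2,0,0,0,0,2,0,0,0,0,2,0,0,0,0,0,0,0,0,0,0,0]'
```

```text
t: 12.28
tcp_pos: [0.5014, 0.1497, 0.1546]
orientation: [[0.994, -0.114, -0.0], [-0.114, -0.994, -0.0], [-0.0, 0.0, -1.0]]
wrist_force: [0.3, -0.8, -0.2]
grip_width: 0.121
gripper_force: 61.5schema error: expected a multiple of 5 numbers
```

The first call was refused and only the second ran. I'll apply the lateral correction now, still above the shaft tip.

```bash
python3 -m handwheel '[0,-1,-1.5,0,0, 0,0,0,0,0, 0,0,0,0,0, 0,0,0,0,0]'; python3 rel.py
```

```text
t: 12.62
tcp_pos: [0.5008, 0.1513, 0.155]
orientation: [[0.994, -0.114, 0.0], [-0.114, -0.994, -0.0], [0.0, 0.0, -1.0]]
wrist_force: [0.0, -0.2, 0.8]
grip_width: 0.117
gripper_force: 61.5
[0.50079441 0.15131242 0.15492329] -6.537610838171002 [ 5.03738354e-05 -1.12909674e-04 -9.99999992e-01] settled cmd err(mm) [-1.52881867e+00 -2.14913695e-01 -1.19040655e-04]
knob (array([-3.41760404, -1.21709836]), np.float64(0.18))
2097 [-0.01374248 -0.02931954  0.0497263 ] [0.02563862 0.02711711 0.05461524]
dial (array([-2.78011654, -1.1339854 ]), np.float64(0.13))
```

```bash
python3 -m handwheel '[0,0.5,0,0,0, 0,0,0,4,0, 0,0,0,4,0, 0,0,0,3,0, 0,0,0,0,0, 0,0,0,0,0]'; python3 -m handwheel '[0,0,0,3,0, 0,0,0,3,0, 0,0,0,0,0, 0,0,0,0,0]'
```

```text
t: 13.17
tcp_pos: [0.501, 0.1512, 0.1434]
orientation: [[0.994, -0.114, -0.001], [-0.114, -0.994, -0.0], [-0.001, 0.0, -1.0]]
wrist_force: [0.1, -0.4, -1.5]
grip_width: 0.12
gripper_force: 61.5
t: 13.5
tcp_pos: [0.5011, 0.1512, 0.1377]
orientation: [[0.993, -0.114, -0.0], [-0.114, -0.993, -0.0], [-0.0, 0.0, -1.0]]
wrist_force: [-0.8, 0.2, -0.4]
grip_width: 0.12
gripper_force: 61.5
```

No force with about 11 mm on the shaft, so the bore has engaged. I'll continue to the seat and press.

```bash
python3 -m handwheel '[0,0,0,2,0, 0,0,0,2,0, 0,0,0,2,0, 0,0,0,0,0, 0,0,0,0,0]'; python3 -m handwheel '[0,0,0,2,0, 0,0,0,2,0, 0,0,0,0,0, 0,0,0,0,0]'; python3 -m handwheel '[0,0,0,2,0, 0,0,0,2,0, 0,0,0,0,0, 0,0,0,0,0]'
```

```text
t: 13.92
tcp_pos: [0.5017, 0.1513, 0.1327]
orientation: [[0.993, -0.114, 0.001], [-0.114, -0.993, -0.0], [0.001, 0.0, -1.0]]
wrist_force: [-1.8, -1.3, 6.7]
grip_width: 0.115
gripper_force: 62.4
t: 14.25
tcp_pos: [0.5019, 0.1514, 0.1304]
orientation: [[0.993, -0.114, 0.001], [-0.114, -0.993, -0.001], [0.002, 0.001, -1.0]]
wrist_force: [-5.6, -2.0, 16.6]
grip_width: 0.124
gripper_force: 63.7
t: 14.58
tcp_pos: [0.5024, 0.1516, 0.1299]
orientation: [[0.993, -0.114, 0.003], [-0.114, -0.993, -0.003], [0.003, 0.002, -1.0]]
wrist_force: [-13.3, -5.0, 39.5]
grip_width: 0.12
gripper_force: 66.7
```

```bash
python3 -m handwheel '[0,0,0,-2,0, 0,0,0,0,0, 0,0,0,0,0]'; python3 - <<'E'
from h import *
im,W=cloud('wrist');s=cloud('side');o=env.observe();print(o['wrist_force'],o['tcp_pos'])
R=np.array(o['orientation']);p=o['tcp_pos'];T=(W-p)@R
K=(T[...,2]>-.004)&(T[...,2]<.012)&(np.hypot(T[...,0],T[...,1])<.03)&(np.abs(T[...,1])>.009);print('body top z',np.median(W[K][:,2]),np.median(T[K][:,2]))
D=(abs(W[...,2]-.101)<.006)&(np.hypot(T[...,0],T[...,1])<.1)&(im.mean(-1)>40);print('radio top z',np.median(W[D][:,2]))
a=cv2.resize(s[0][205:285,180:280],(600,480));save(a,'s6')
E
```

```text
t: 14.83
tcp_pos: [0.5022, 0.1515, 0.1302]
orientation: [[0.993, -0.114, 0.002], [-0.114, -0.993, -0.002], [0.002, 0.002, -1.0]]
wrist_force: [-8.3, -3.4, 26.7]
grip_width: 0.113
gripper_force: 65.1
[-9.20402041 -3.10886217 28.18726793] [0.50217159 0.15146649 0.13018961]
body top z 0.12485449392771399 0.00535292592514099
radio top z 0.10151559466811484
```

View pics/s6.png

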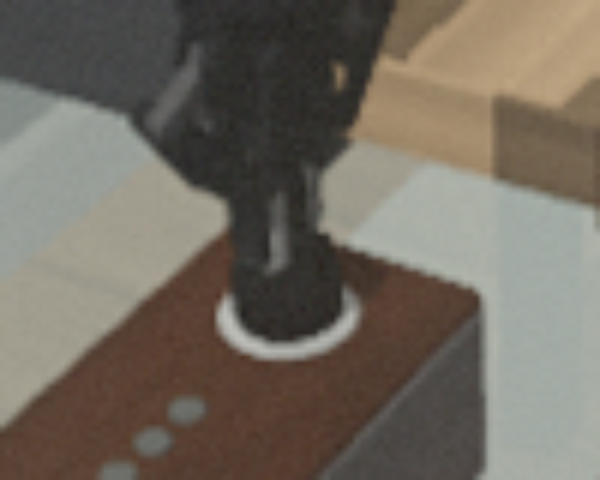

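The side view shows the knob's body (about 235–340, 250–340) down inside the white dial. Its top is 23.4 mm above the radio top, against 24 mm expected when fully pressed. I'll ease the force slightly and hand in.

```bash
python3 -m handwheel '[0,0,0,-0.5,0, 0,0,0,0,0, 0,0,0,0,0, 0,0,0,0,0]'; python3 -c "
from station import env,ticket
o=env.observe();print(o['wrist_force'])
print(ticket.close_job())"
```

```text
t: 15.27
tcp_pos: [0.5021, 0.1515, 0.1302]
orientation: [[0.993, -0.114, 0.002], [-0.114, -0.993, -0.002], [0.002, 0.001, -1.0]]
wrist_force: [-8.0, -3.4, 24.6]
grip_width: 0.121
gripper_force: 64.7
[-7.99861786 -3.3690688  24.58187073]
the job is handed in; nothing more can be done
None
```

I handed the job in at 15.3 s: the drawer is open at its stop, and the knob is seated on the shaft and still gripped and pressed down with about 25 N. I planned moves clear of the dish, tin and dice but took no final check picture of them, and the hand-in returned no verdict.

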